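Locate a walnut blank on the routing jig's pin and latch it

ROBOT

A 6-joint arm with a two-finger parallel gripper is mounted at the origin on the work surface. World frame = base frame: x ahead of the robot, y to its left, z up, the work surface at z = 0. Lengths are in mm, angles in rad, forces in N, time in s.
With the tool pointing down it reaches from about 350 to 875 mm from the base axis. Payload 4.2 kg.
Tool frame: the origin (TCP) lies on the mounting face of the last link; the fingertips stand 173 mm ahead of it and the grasp point (between the pads) lies grip_point_offset ahead of it (grip_point_offset is the distance from the TCP to the grasp point, in mm); z points along the fingers, y is the line along which they close (so a half turn about z gives the same grasp; the last joint's range is limited). The gripper opens to 85 mm and grips with 20 to 120 N. Pads are 22 mm wide; open, the fingers measure 114 mm over their backs; the gripper's body (76 mm by 85 mm) begins 54 mm behind the grasp point. The pads swing forward as they close: fully open they stand 13 mm farther back than shut.
Start: joints at [0.259, 0.385, 0.008, 0, -1.194, -0.259], TCP at [624.98, 0.025, 404.712] pointing down, gripper open.
Joint ranges: [-3.14, 3.14], [-1.21, 2.06], [-1.07, 1.41], [-3.16, 2.05], [-2.99, -0.16], [-3.1, 3.1]. Speed limits (rad/s): [2.79, 2.79, 3.14, 3.14, 3.14, 3.14].

INTERFACE

Orientations are given as a unit quaternion [x, y, z, w].
In Python, from bench import read_state, get_image, job_done, recognise, place_of, grip_point_offset gives the robot as it stands. The module is installed in compiled form; this text tells all that it offers.
- The arm moves only by the tool carry_out, never from a script. Its arguments are lists of equal length, an entry for each row: "slide": the shift along the tool's x, y, z in m, a list of three; "roll": the turn about the tool's z in degrees; "claw": the finger opening in m, from 0 to 0.0854. A call has 1 to 8 rows; each row is the pose to reach, as a shift and turn from the pose commanded when the call began, along the tool's axes at that moment; what a row does not reach only later rows make up. A row lasts 1/8 s, in which the tool goes at most 62.5 mm and 10.7 degrees, less where a joint would pass 70% of its speed; a pose out of reach is approached as far as the arm can. A call with a gripper value outside its range is refused whole. The fingers move at their own pace and stop on an object; the grip force is fixed at half the most. Time passes only in rows, so rows that repeat a pose let the fingers close. It gives the time, the measured TCP pose, the force, the opening and the grip force at its end, in the units of the state.
- read_state(): the state, without advancing time (a new reading comes with each control period).
- get_image(name): name is "scene" or "side" or "wrist"; returns a dict with "img" (400x640x3 uint8, red, green, blue), "z_map" (400x640 float32, mm along the optical axis (not along the pixel's ray), 0 where there is no reading), "mtx" (3x3 intrinsics, pixels), "k1" (the pictures are not rectified: a ray, as slopes to the right and down, at radius r is drawn at 1 + k1 r^2 times it, then the intrinsics apply), "world_from_camera" (4x4, takes a point from camera to world coordinates); the wrist camera has in their place "T_tool_cam" (4x4, takes a point from camera to tool coordinates, whose origin is the TCP and whose axes are the flange's). Camera axes: x right, y up, looking along -z (the intrinsics and any distortion apply to the point x, -y, -z); pixel columns grow to the right and rows downward; lengths in mm; the calibration is good to about 2 mm. A picture is of the moment at which its call begins: read the wrist's pose just before it.
- job_done(): hands the job in; it is judged then, once.
Trained networks look in a picture, given as the dict that the camera call returned (one of the last four; its "shot" number tells which), for a name from the list of things; names that differ only in an ending like _2 or _b are one class to them, and where a whole thing is asked for, a point or a joint stands for the part that bears it (a point fixed in the world has none). Each returns a list of dicts, best first, with "conf" (0 to 1); they miss things now and then, are a little off and sometimes report something else, mostly with a low value. They report only what shows in the picture. A call takes as long as a camera call.
- recognise(picture, thing): "at" ([column, row] in pixels, amid what is visible of it).
- place_of(picture, thing): "at" ([column, row] in pixels: a listed point, or the origin of a listed thing).
The state is a dict: "clock": time; "joints": joint angles; "joint_vel": joint speeds; "joint_efforts": joint torques, N m; "position": TCP position; "ee_rot": TCP orientation; "contact_force": force on the tool from outside, world axes, zero at the start; "wrist_torque": the same for the moment, N m; "gripper_width": finger opening in mm; "grasp_force": force on a finger pad.
Only numpy, scipy, OpenCV 4.12 (cv2) and the standard library are available. Lean on these libraries where they do the work, as an engineer would, in place of code of your own. Each camera call takes 0.05 s, during which the arm holds its last target. There are 200 camera calls.

TASK

Set the walnut board up on the plywood routing jig: nudge it along, without lifting it off the jig, until its hole drops over the steel pin and it lies flat on the plywood, with its long edge flush against the stop bar. Then swing the steel turn-bar by its knob or side all the way across the board, let go, and leave the other things on the bench alone.

Things in the scene. Friction and masses are not known exactly. Their poses are not given: they have to be found in the camera images.
- jig: Fixed plywood routing jig, base 18 mm thick on the bench (bench z = 0). Origin on the locating pin's axis at bench level; x points away from the robot (when not yawed), y to its left, z up. The base spans x -230..+60 and y -170..+160 mm, top at z 18 mm. It carries the pin, the stop bar and the turn-bar.
- stop_face (a point): Middle of the stop face. The fixed stop bar, of mid-brown wood, stands on the jig: 90 mm long along the jig's x, 36 mm wide, 18 mm high (its top 36 mm above the bench), spanning jig x -150..-60, y +50..+86 mm. Its stop face is the one towards jig -y, at y = +50 mm. This point is 27 mm above the bench and has the jig's axes.
- jig_pin (a point): Top centre of the fixed upright steel locating pin: 16 mm diameter, 22 mm tall above the plywood, its upper 5 mm tapering to a flat top of 8 mm. This point is 40 mm above the bench, with the jig's axes. At the start it is underneath the far part of the board, holding it up.
- board: Loose walnut board 200 x 100 x 15 mm, about 0.15 to 0.28 kg. Origin at the centre of its underside, x along its length towards the end with the hole, y to its left, z up. At the start its near end lies on the plywood and its far part leans on the pin's top (tilt about 0.12 rad), yawed 0.15 to 0.38 rad anticlockwise from the jig, its near end away from the stop bar. It slides when pushed on its edges.
- board_hole (a point): Centre, at the underside, of the board's 22 mm round through hole: on the midline, 50 mm from the board's centre and 50 mm from its far end. At the start it is 25 to 45 mm short of the pin and off to one side. Once over the pin (3 mm play all round) the board drops flat: underside 18 mm, top 33 mm above the bench, and it can still be swung about the pin.
- board_edge (a point): Point on the board's long +y edge face (the one that goes against the stop face), half way up its thickness, 60 mm from the board's centre towards the end without the hole. With this edge flush on the stop face, the board's x is parallel to the jig's x.
- turnbar (a joint): Angle of the turn-bar in rad: 0 = square across the board, pointing along the jig's -y (a hard stop); about 1.57 = above the stop bar, parallel to it, pointing along the jig's -x; grows clockwise seen from above, to 1.9 at most. Starts between 1.2 and 1.7. Light friction (0.05 N m) keeps it where it is left.
- turnbar_pivot (a point): Upright pivot axis of the turn-bar on top of the stop bar (jig x -105, y +68 mm), 37 mm above the bench. The turn-bar is a flat steel arm 24 mm wide and 12 mm thick, its underside 37 mm above the bench (4 mm above the seated board), reaching 85 mm from the pivot on the knob's side and 15 mm on the other.
- turnbar_knob (a point): Middle of the black knob, 18 mm diameter, 30 mm tall, that stands on the turn-bar 72 mm from its pivot; this point is 64 mm above the bench, the knob's top 79 mm.
- wrench: Bystander: steel wrench 130 mm long lying on the jig's base, beyond the stop bar on its +y side. Origin at the middle of its underside. Leave alone.
- tape_roll: Bystander: grey roll of tape, 64 mm across, 20 mm high, lying on the jig's far right corner. Origin at the centre of its underside. Leave alone.
- glue: Bystander: white glue bottle, 54 mm across, 170 mm tall, standing to the left. Origin under its centre. Leave alone.
- mallet: Bystander: hammer 270 mm long lying to the right, nearer the robot. Leave alone.
- offcut: Bystander: walnut offcut 60 x 220 x 30 mm without a hole, lying left of the robot, short of the jig. Origin at the centre of its underside. Leave alone.
- template: Bystander: thin black template 130 x 150 x 6 mm with two windows, lying to the right. Leave alone.

How it is judged (in metres and radians):
On the way, in this order (a step that is already met when the one before it is completed fails the run):
1. the board lies flat with its hole over the pin and its long edge flush against the stop face (horizontal distance between board_hole and jig_pin below 0.006 m and angle between board's own z axis and vertical below 0.03 rad and z of board_hole in the frame of jig below 0.022 m and y of board_edge in the frame of jig above 0.0445 m and angle between the x axis of board and the x axis of jig, either way round below 0.05 rad), for 0.3 s.
2. the turn-bar is swung across the board (value of joint turnbar below 0.15 rad), for 0.2 s.
At the end, for the whole second after the job is handed in: Board flat on the jig (tilt < 0.03 rad, underside at the hole < 4 mm off the plywood), hole over the pin (axes within 6 mm), edge point < 5.5 mm from the stop face, parallel to the jig within 0.05 rad; turn-bar within 0.15 rad of square across; board at rest (all of step 1 and value of joint turnbar below 0.15 rad and linear speed of board below 0.02 m/s); the robot touches nothing.
It fails at once if the board is lifted off the jig (origin more than 60 mm above the bench) (height (world z) of board above 0.06 m).
It fails at once if a bystander is moved by more than 30 mm (distance of any of wrench, tape_roll, glue, mallet, offcut, template from where it was at the start of the episode above 0.03 m).
It also fails if it takes over 72 s, if anything falls off the work surface, if the arm or the gripper's body presses on something with over 40 N, if the wrist force passes 120 N, or if a joint passes its speed limit or range.

## Working session

There is one attempt and no reset: what is moved stays moved. The work goes in short steps, Python scripts to look and compute and a tool call to move; the robot and the scene stay as the last step left them, time stands still between calls to the robot, and variables do not carry over. Pictures are saved under pics/ and viewed, at most 10 in all, crops included, and the job is handed in when it is done.

Besides the shell and the picture viewer there is one more tool, called after "Call:" in YAML: its name, and indented under it one key for each argument. carry_out: Moves the arm, as the interface text tells. Its arguments: {"type":"object","properties":{"slide":{"type":"array"},"roll":{"type":"array"},"claw":{"type":"array"}},"required":["slide","roll","claw"]}

```bash
mkdir -p pics; cat > h.py <<'E'
import numpy as np, cv2
from bench import *
from scipy.spatial.transform import Rotation as R
def cam(name):
    s=read_state(); p=get_image(name)
    if name=="wrist":
        T=np.eye(4);T[:3,:3]=R.from_quat(s["ee_rot"]).as_matrix();T[:3,3]=s["position"]
        p["W"]=T@np.array(p["T_tool_cam"])
    else: p["W"]=np.array(p["world_from_camera"])
    return p
def ray(p,uv):
    K=np.array(p["mtx"],float)
    q=cv2.undistortPoints(np.array([[uv]],float),K,np.array([p["k1"],0,0,0],float))[0,0]
    return p["W"][:3,:3]@np.array([q[0],-q[1],-1.]),p["W"][:3,3]
def atz(p,uv,z):
    d,o=ray(p,uv); return o+d*(z-o[2])/d[2]
def atd(p,uv):
    d,o=ray(p,uv); u,v=int(round(uv[0])),int(round(uv[1]))
    return o+d*p["z_map"][v,u]
def pix(p,X):
    c=np.linalg.inv(p["W"])@np.r_[X,1]
    v=np.array([[[c[0],-c[1],-c[2]]]])
    return cv2.projectPoints(v,np.zeros(3),np.zeros(3),np.array(p["mtx"],float),np.array([p["k1"],0,0,0],float))[0][0,0]
def save(p,n): cv2.imwrite(f"pics/{n}.png",p["img"][:,:,::-1])
E
cat > a.py <<'E'
from h import *
print(grip_point_offset, read_state())
Z=dict(stop_face=27,jig_pin=40,board_hole=35,board_edge=28,turnbar_pivot=37,turnbar_knob=64,board=25,jig=0,wrench=18,glue=0,tape_roll=18)
for c in ["scene","side","wrist"]:
    p=cam(c); save(p,c+"0"); print(c, p["W"][:3,3].round())
    for t,z in Z.items():
        for r in place_of(p,t)[:1]:
            print(t,round(r["conf"],2),np.round(r["at"]),atz(p,r["at"],z).round(1), atd(p,r["at"]).round(1))
E
python3 a.py
```

```text
154.70000000000002 {'clock': 0.0, 'joints': array([ 2.58589319e-01,  3.85572564e-01,  6.62444421e-03, -5.00756147e-04,
       -1.19405994e+00, -2.58604845e-01]), 'joint_vel': array([ 0.00015974, -0.00062315, -0.00050626,  0.00034387,  0.00090241,
        0.00024876]), 'joint_efforts': array([-9.55001960e-04, -3.92286408e+01,  1.88399577e+01,  4.18616563e+00,
       -4.72148502e-03,  8.27910434e-07]), 'position': array([6.24789668e+02, 2.81938094e-02, 4.03610717e+02]), 'ee_rot': array([-0.70703552,  0.70717713,  0.00075716, -0.00083893]), 'contact_force': array([ 0.26868005, -0.30644328,  0.57640999]), 'wrist_torque': array([-0.02031352,  0.06996954, -0.06121827]), 'grasp_force': 0.0, 'gripper_width': 85.60443292354815}
scene [ 983. -440. 1062.]
stop_face 0.82 [350. 219.] [547.9  23.9  27. ] [546.5  25.3  23.9]
jig_pin 0.63 [348. 221.] [553.1   9.1  40. ] [543.8  18.7  18. ]
board_hole 0.75 [347. 244.] [609.8 -44.   35. ] [604.5 -38.3  20.4]
board_edge 0.86 [330. 216.] [502.6 -16.7  28. ] [506.7 -20.4  37. ]
turnbar_pivot 0.57 [358. 219.] [566.8  37.1  37. ] [570.5  32.8  46.1]
turnba
[... 1003 characters left out ...]
7]
glue 0.97 [292. 124.] [631.  438.2   0. ] [615.6 404.8  27.7]
tape_roll 0.62 [394. 237.] [ 642.4 -168.6   18. ] [ 643.9 -167.2   15.5]
wrist [625. -82. 374.]
stop_face 0.77 [379. 195.] [554.6  28.4  27. ] [556.6  25.3  36.7]
board_hole 0.7 [329. 135.] [616.3 -44.9  35. ] [615.8 -43.   18. ]
board_edge 0.61 [380. 209.] [552.  46.  28.] [557.2  36.7  53. ]
turnbar_pivot 0.67 [378. 208.] [556.2  41.6  37. ] [559.4  35.9  52.6]
turnbar_knob 0.81 [448. 214.] [483.8  37.8  64. ] [489.9  32.7  77.2]
board 0.82 [373. 127.] [565.8 -52.4  25. ] [569.2 -54.1  45. ]
wrench 0.58 [305. 242.] [645.6  96.2  18. ] [645.2  92.3  25.8]
tape_roll 0.87 [300.   8.] [ 647.1 -172.5   18. ] [ 647.1 -172.3   18.9]
```

View pics/wrist0.png

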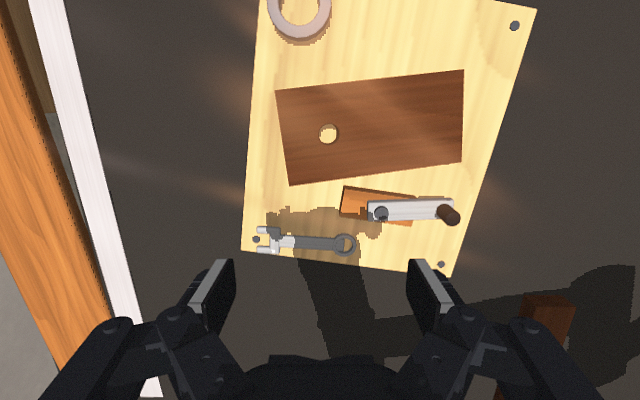

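View pics/scene0.png

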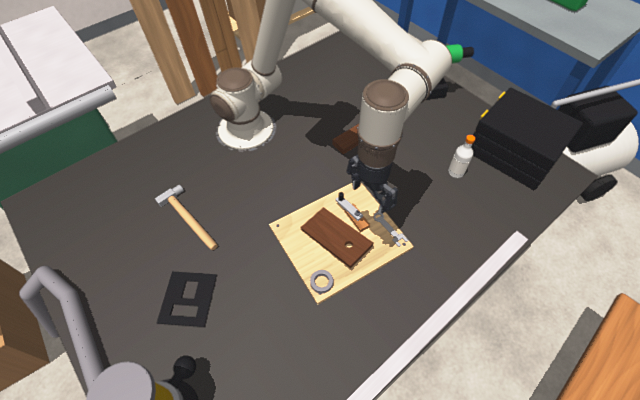

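The wrist picture shows the jig outline, with corners at about (241,250), (452,277) and (537,8). The board's top corners are at (275,90), (289,185), (462,161) and (464,69), the hole is at (328,134), and the turn-bar knob is at (448,214). I'll fit the jig and board poses from these corners.

```bash
cat > fit.py <<'E'
from h import *
from scipy.optimize import least_squares
def rz(a): return np.array([[np.cos(a),-np.sin(a)],[np.sin(a),np.cos(a)]])
def jigw(q,P): P=np.atleast_2d(np.array(P,float)); return np.c_[P[:,:2]@rz(q[2]).T+q[:2],P[:,2]]
def fitjig(p,obs,g=(630,-20,0)):  # obs: list of (jigpoint, px)
    f=lambda q: np.concatenate([pix(p,X)-o for X,o in zip(jigw(q,[a for a,_ in obs]),[o for _,o in obs])])
    r=least_squares(f,g,x_scale=[100,100,.1]); return r.x, r.fun
def boardw(q,P): # q x,y (near-end bottom mid),yaw,tilt(up)
    P=np.atleast_2d(np.array(P,float)); a,t=q[2],q[3]
    M=R.from_euler('ZY',[a,-t]).as_matrix(); return (P+[100,0,0])@M.T+[q[0],q[1],18]
def fitboard(p,obs,g=(480,-70,.2,.12),flat=False):
    f=lambda q: np.concatenate([pix(p,X)-o for X,o in zip(boardw(q,[a for a,_ in obs]),[o for _,o in obs])]+[[(q[3]-(0 if flat else .12))*(1e4 if flat else 30)]])
    r=least_squares(f,g,x_scale=[100,100,.1,.1]); return r.x, r.fun
def tojig(j,X): return (np.array(X)[:,:2]-j[:2])@rz(j[2])
E
cat > b.py <<'E'
from fit import *
p=cam("wrist")
j,r=fitjig(p,[((60,160,18),(241,250)),((-230,160,18),(452,277)),((-230,-170,18),(537,8)),((-60,50,36),(344,186))])
print("jig",j.round(3),r.round(1))
b,r=fitboard(p,[((100,-50,15),(275,90)),((100,50,15),(289,185)),((-100,50,15),(462,161)),((-100,-50,15),(464,69)),((50,0,15),(328,134))])
print("board",b.round(3),r.round(1))
P=boardw(b,[(50,0,0),(-60,50,7.5),(100,50,7),(100,-50,7),(-100,50,7),(-100,-50,7),(0,0,0)])
print(P.round(1)); print("in jig",tojig(j,P).round(1),b[2]-j[2])
print("pin px",pix(p,jigw(j,[(0,0,40)])[0]), "knob", tojig(j,[atz(p,(448,205),79),atz(p,place_of(p,"turnbar_knob")[0]["at"],64)]))
for uv in [(285,100),(295,175),(450,155),(450,80),(340,110)]: print(uv,atd(p,uv).round(1))
print("tool",R.from_quat(read_state()["ee_rot"]).as_matrix().round(2).tolist())
E
python3 b.py
```

```text
jig [ 6.49638e+02 -4.18390e+01 -1.45000e-01] [-0.9  0.1 -0.7  0.4  1.  -1.5  0.3  1.8]
board [ 4.69838e+02 -6.40920e+01  1.15000e-01  1.00000e-01] [-0.5  0.1 -0.   0.1 -0.4  0.6  0.2 -0.5  0.7 -0.2 -0.6]
[[ 618.1  -46.9   33. ]
 [ 502.9   -9.9   29.5]
 [ 661.1    8.4   45. ]
 [ 672.6  -90.9   45. ]
 [ 463.4  -14.5   25. ]
 [ 474.9 -113.8   25. ]
 [ 568.7  -52.6   28. ]]
in jig [[ -30.5   -9.6]
 [-149.8   10.4]
 [   4.1   51.4]
 [  29.8  -45.3]
 [-188.2    0.2]
 [-162.5  -96.4]
 [ -78.6  -22.4]] 0.2600967106113885
pin px [298.40797118 137.8739514 ] knob [[-165.30708812   40.68322624]
 [-175.11383781   53.5297692 ]]
(285, 100) [661.1 -81.5  56.8]
(295, 175) [652.8  -4.5  58.3]
(450, 155) [478.1 -22.6  35.2]
(450, 80) [ 488.5 -102.3   34.9]
(340, 110) [605.2 -71.7  50.2]
tool [[-0.0, -1.0, -0.0], [-1.0, 0.0, -0.0], [0.0, 0.0, -1.0]]
```

The jig frame is at about (650, -42) with yaw -0.145. The board's yaw relative to it is 0.26, and the hole is 30 mm short and 10 mm right of the pin, almost exactly along the board's own axis. I'll push its near end with two part-open fingers along that axis.

Call:
carry_out:
  slide:
    - [0.01, 0.03, 0]
    - [0.02, 0.06, 0.02]
    - [0.03, 0.09, 0.04]
    - [0.04, 0.12, 0.06]
    - [0.05, 0.15, 0.08]
    - [0.06, 0.18, 0.1]
    - [0.068, 0.19, 0.12]
    - [0.068, 0.19, 0.14]
  roll: [10.5, 21, 31.5, 42, 52.5, 63, 73.5, 83.4]
  claw: [0.05, 0.05, 0.05, 0.05, 0.05, 0.05, 0.05, 0.05]

```text
clock: 2.9
position: [434.1, -68.4, 264.6]
ee_rot: [-0.054, 0.999, 0.0, 0.0]
contact_force: [0.5, 0.6, -0.4]
gripper_width: 50.0
grasp_force: 0.0
```

```bash
cat > c.py <<'E'
from h import *
import sys
s=read_state(); print(s["clock"],s["position"].round(1),R.from_quat(s["ee_rot"]).as_matrix().round(3).tolist(),s["gripper_width"],s["contact_force"].round(1))
p=cam("wrist"); save(p,sys.argv[1])
E
python3 c.py w1
```

```text
2.9 [434.1 -68.4 264.6] [[-0.994, -0.109, 0.001], [-0.109, 0.994, 0.0], [-0.001, 0.0, -1.0]] 50.02728779284401 [ 0.5  0.6 -0.4]
```

View pics/w1.png

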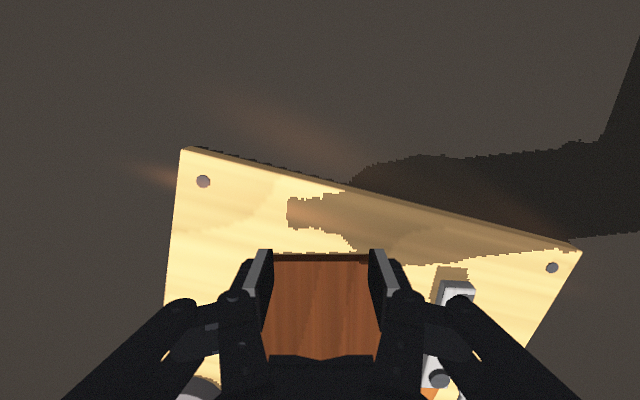

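The picture shows the fingers centred on the board's near end, whose edge runs along row 250. Next I descend, approach slowly and begin the push.

Call:
carry_out:
  slide:
    - [0, 0, 0.03]
    - [0, 0, 0.06]
    - [0, 0, 0.0715]
    - [-0.01, 0, 0.0715]
    - [-0.02, 0, 0.0715]
    - [-0.027, 0, 0.0715]
    - [-0.034, 0, 0.0715]
    - [-0.04, 0, 0.0715]
  roll: [0, 0, 0, 0, 0, 0, 0, 0]
  claw: [0.05, 0.05, 0.05, 0.05, 0.05, 0.05, 0.05, 0.05]

```text
clock: 3.95
position: [474.8, -63.4, 193.4]
ee_rot: [-0.058, 0.998, -0.0, -0.0]
contact_force: [-3.2, -1.3, 1.1]
gripper_width: 50.0
grasp_force: 1.2
```

```bash
cat > d.py <<'E'
from h import *
import sys
for c in ["scene","side","wrist"]:
    p=cam(c)
    if c!="wrist": save(p,c+sys.argv[1])
    for t,z in dict(board_hole=48,board=42,board_edge=30).items():
        for r in place_of(p,t)[:1]: print(c,t,round(r["conf"],2),np.round(r["at"]),atd(p,r["at"]).round(1),atz(p,r["at"],z).round(1))
E
python3 d.py 1; python3 -c "
import cv2,numpy as np
a=cv2.resize(cv2.imread('pics/scene1.png')[170:310,260:420],None,fx=4,fy=4,interpolation=2);b=cv2.resize(cv2.imread('pics/side1.png')[170:260,280:420],None,fx=4,fy=4,interpolation=2)
cv2.imwrite('pics/s1a.png',a)"
```

```text
scene board_hole 0.97 [355. 251.] [647.5 -48.9  54. ] [645.5 -46.6  48. ]
scene board 0.64 [340. 242.] [593.  -59.4  47. ] [591.  -57.5  42. ]
scene board_edge 0.65 [334. 218.] [517.9 -13.6  37.5] [514.5 -10.5  30. ]
side board_hole 0.66 [369. 206.] [624.2 -63.7  53.1] [627.2 -60.2  48. ]
side board 0.73 [356. 213.] [580.8 -66.2  48. ] [584.  -62.1  42. ]
side board_edge 0.61 [325. 208.] [461.3 -94.3 163.6] [521.4   5.3  30. ]
```

View pics/s1a.png

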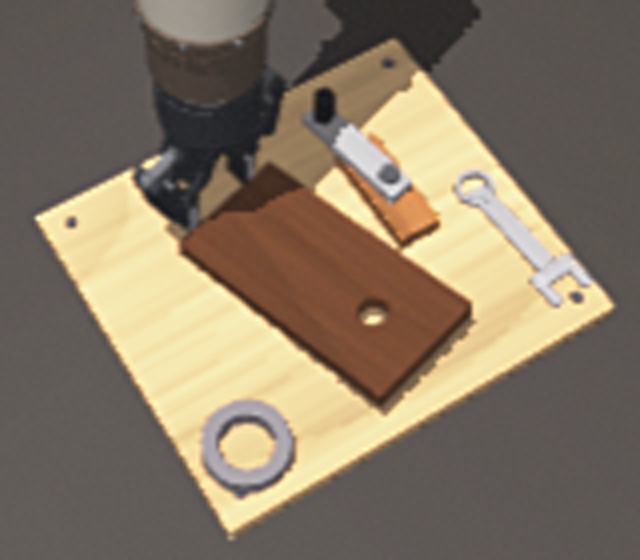

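The scene crop shows the board still on the pin with its hole at about (353,248) in the full picture. I'll fit the jig and board together in this view for the remaining offset.

```bash
cat > e.py <<'E'
from fit import *
p=cam("scene"); c=lambda u,v:(260+u/4-.4,170+v/4-.4)
j,r=fitjig(p,[((-230,-170,18),c(38,216)),((-230,160,18),c(395,38)),((60,160,18),c(612,303)),((60,-170,18),c(230,530))]); print("jig",j.round(3),r.round(1))
b,r=fitboard(p,[((100,-50,15),c(383,395)),((100,50,15),c(470,307)),((-100,50,15),c(268,167)),((-100,-50,15),c(183,240)),((50,0,15),c(373,308))],g=(485,-63,.115,.12)); print("board",b.round(3),r.round(1))
print(tojig(j,boardw(b,[(50,0,0),(-100,0,0)])),b[2]-j[2])
E
python3 e.py
```

```text
jig [ 6.48643e+02 -3.98740e+01 -1.49000e-01] [-0.6 -0.2 -0.1 -0.6  0.8  0.3 -0.1  0.2]
board [ 4.87962e+02 -6.02350e+01  1.12000e-01  1.33000e-01] [-0.6  0.8  1.  -0.9  0.6 -1.5 -1.3  0.7  0.3  0.6  0.4]
[[ -12.23608236   -5.66496232]
 [-155.86688582  -44.02827049]] 0.2610037967107373
```

Call:
carry_out:
  slide:
    - [-0.004, 0, 0]
    - [-0.008, 0, 0]
    - [-0.011, 0, 0]
    - [-0.013, 0, 0]
    - [-0.015, 0, 0]
    - [-0.015, 0, 0]
  roll: [0, 0, 0, 0, 0, 0]
  claw: [0.05, 0.05, 0.05, 0.05, 0.05, 0.05]

```text
clock: 5.35
position: [489.6, -61.6, 193.1]
ee_rot: [-0.058, 0.998, 0.0, -0.0]
contact_force: [-0.6, 0.8, -0.7]
gripper_width: 49.8
grasp_force: 0.4
```

```bash
cat > f.py <<'E'
from h import *
import sys
# plane fit of the brown board's top from the scene depth
p=cam("scene"); save(p,sys.argv[1]); s=read_state(); print(s["clock"],s["position"].round(1),s["contact_force"].round(1))
hsv=cv2.cvtColor(p["img"],cv2.COLOR_RGB2HSV); L=p["img"].astype(int)
m=(L[...,0]<150)&(L[...,0]-L[...,2]>35)&(hsv[...,1]>110); m[:205]=0;m[285:]=0;m[:,:295]=0;m[:,385:]=0
m=cv2.erode(m.astype(np.uint8),np.ones((3,3)))
v,u=np.nonzero(m); X=np.array([atd(p,(a,b)) for a,b in zip(u,v)])
X=X[(X[:,2]>20)&(X[:,2]<75)]
A=np.c_[X[:,0]-560,X[:,1]+50,np.ones(len(X))]
c=np.linalg.lstsq(A,X[:,2],rcond=None)[0]; print("n",len(X),"slopes",c.round(3), X.mean(0).round(1))
cv2.imwrite("pics/%sc.png"%sys.argv[1],cv2.resize(p["img"][170:310,260:420,::-1],None,fx=4,fy=4,interpolation=2))
E
python3 f.py s2
```

```text
5.4 [489.6 -61.7 193.1] [-0.9  0.1 -0.5]
n 1675 slopes [-0.0000e+00 -2.0000e-03  3.2713e+01] [607.3 -50.8  32.7]
```

The board has dropped flat: its top is at 32.7 mm with zero slope. Next I back off and go round to its right edge, to swing it against the stop with closed fingers.

Call:
carry_out:
  slide:
    - [0.012, 0, 0]
    - [0.012, 0, -0.05]
    - [0, -0.03, -0.06]
    - [-0.02, -0.06, -0.06]
    - [-0.032, -0.073, -0.06]
    - [-0.032, -0.073, -0.06]
    - [-0.032, -0.073, -0.06]
    - [-0.032, -0.073, -0.06]
  roll: [0, -10.6, -21.2, -31.8, -42.4, -53, -63.6, -74.2]
  claw: [0.05, 0.05, 0, 0, 0, 0, 0, 0]

```text
clock: 6.4
position: [529.2, -130.6, 253.2]
ee_rot: [-0.65, 0.76, -0.0, 0.0]
contact_force: [-1.1, 0.7, 0.2]
gripper_width: -0.1
grasp_force: 0.0
```

```bash
python3 f.py s3; python3 c.py w3
```

```text
6.45 [ 529.2 -130.5  253.2] [ 1.2 -0.8 -0.7]
n 1196 slopes [-3.000e-03 -0.000e+00  3.307e+01] [633.3 -45.2  32.9]
6.45 [ 529.2 -130.5  253.2] [[-0.15, -0.989, 0.0], [-0.989, 0.15, 0.0], [-0.0, -0.0, -1.0]] -0.3393019856763641 [ 1.2 -0.8 -0.7]
```

View pics/s3c.png

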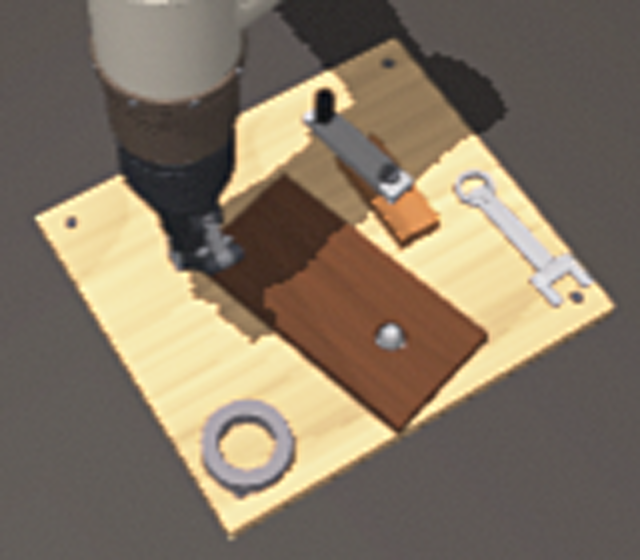

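View pics/w3.png

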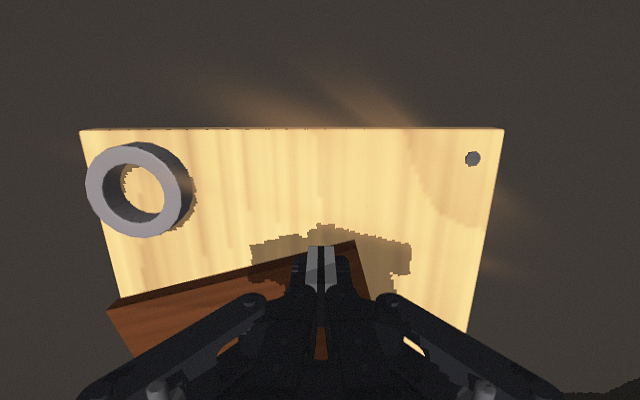

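The pin now shows through the hole. Before descending I'll check that the fingertips clear the board's edge.

```bash
python3 -c "
from fit import *
p=cam('wrist'); s=read_state()
T=s['position']; j=np.array([649.1,-41,-.147])
print('tip px',pix(p,[T[0],T[1],21]),pix(p,[T[0]+3,T[1]+11,33]))
for uv in [(355,241),(110,307),(210,281)]:
  w=atz(p,uv,33); print(w.round(1),tojig(j,[w]).round(1))
print('tcp jig',tojig(j,[T]))
for uv in [(82,130),(503,129)]: print(tojig(j,[atz(p,uv,18)]).round(1))
"
```

```text
tip px [320.65045194 218.91880345] [318.88038927 240.50042229]
[ 507.5 -115.1   33. ] [[-129.2  -94.1]]
[700.9 -88.4  33. ] [[ 58.2 -39.3]]
[616.9 -99.5  33. ] [[-23.3 -62.5]]
tcp jig [[-105.39599233 -106.07263618]]
[[  55.8 -171.6]]
[[-228.6 -168.3]]
```

Call:
carry_out:
  slide:
    - [0.008, 0, 0.02]
    - [0.008, 0, 0.045]
    - [0.008, 0, 0.06]
    - [-0.008, 0, 0.06]
    - [-0.015, 0, 0.06]
    - [-0.022, 0, 0.06]
    - [-0.029, 0, 0.06]
    - [-0.036, 0, 0.06]
  roll: [0, 0, 0, 0, 0, 0, 0, 0]
  claw: [0, 0, 0, 0, 0, 0, 0, 0]

```text
clock: 7.55
position: [535.4, -94.6, 193.3]
ee_rot: [-0.648, 0.762, 0.0, -0.0]
contact_force: [-1.2, -0.9, -0.1]
gripper_width: -0.0
grasp_force: 0.7
```

Call:
carry_out:
  slide:
    - [-0.003, 0, 0]
    - [-0.005, 0, 0]
    - [-0.007, 0, 0]
    - [-0.007, 0, 0]
  roll: [0, 0, 0, 0]
  claw: [0, 0, 0, 0]

```text
clock: 8.05
position: [536.8, -88.0, 193.2]
ee_rot: [-0.648, 0.762, -0.0, 0.0]
contact_force: [-0.6, -0.2, -0.1]
gripper_width: 0.0
grasp_force: 0.3
```

Call:
carry_out:
  slide:
    - [-0.002, 0, 0]
    - [-0.003, 0, 0]
    - [-0.004, 0, 0]
    - [-0.004, 0, 0]
  roll: [0, 0, 0, 0]
  claw: [0, 0, 0, 0]

```text
clock: 8.55
position: [536.3, -85.4, 193.2]
ee_rot: [-0.648, 0.762, 0.001, -0.002]
contact_force: [-3.6, -8.2, 2.7]
gripper_width: 0.2
grasp_force: 4.1
```

```bash
python3 f.py s4
```

```text
8.6 [536.3 -85.4 193.2] [-2.3 -7.   2.5]
n 1116 slopes [ 1.0000e-03 -1.0000e-03  3.2644e+01] [638.4 -38.6  32.7]
```

View pics/s4c.png

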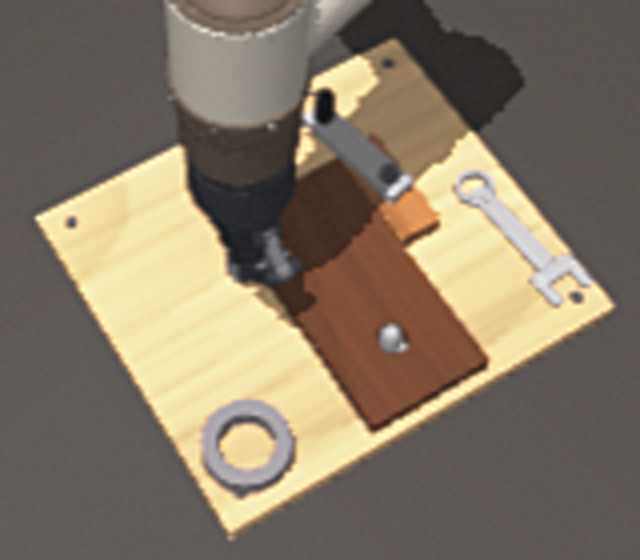

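The edge is against the stop and the force rose to 8 N. The board is flat and parallel. Now I back off, rise over the knob and go to its far (+y) side.

Call:
carry_out:
  slide:
    - [0.012, 0, 0]
    - [0.012, 0, -0.05]
    - [-0.02, 0.01, -0.09]
    - [-0.07, 0.03, -0.09]
    - [-0.12, 0.05, -0.09]
    - [-0.154, 0.067, -0.09]
    - [-0.154, 0.067, -0.09]
  roll: [0, 0, 0, 0, 0, 0, 0]
  claw: [0, 0, 0, 0, 0, 0, 0]

```text
clock: 9.48
position: [495.7, 80.7, 283.7]
ee_rot: [-0.65, 0.76, -0.0, 0.001]
contact_force: [0.8, -0.5, 0.5]
gripper_width: -0.2
grasp_force: 0.0
```

```bash
python3 c.py w5; python3 -c "
from fit import *
j=np.array([649.1,-41,-.147])
p=cam('wrist'); s=read_state(); print('tcp jig',tojig(j,[s['position']]))
for t,z in [('turnbar_knob',64),('turnbar_pivot',37),('board_edge',25),('board_hole',18)]:
  for r in place_of(p,t)[:1]: print(t,r['conf'],r['at'],tojig(j,[atz(p,r['at'],z)]).round(1))
"
```

```text
9.475 [495.7  80.7 283.7] [[-0.156, -0.988, 0.002], [-0.988, 0.156, 0.001], [-0.002, -0.002, -1.0]] -0.1576075043170657 [ 0.8 -0.5  0.5]
tcp jig [[-168.98108106   96.1669404 ]]
turnbar_knob 0.61 [327.6, 164.8] [[-173.8   54.9]]
turnbar_pivot 0.91 [233.9, 177.4] [[-104.8   69.4]]
board_hole 0.81 [91.2, 85.9] [[1.4 2.7]]
```

View pics/w5.png

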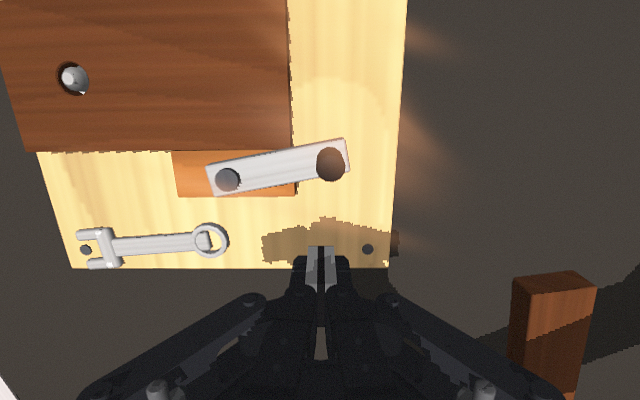

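The board's edge is flush along row 150, with the pin through the hole at (75,78). The knob is at (330,163) and the fingers are beyond it. Next I descend and sweep the knob along the arc.

Call:
carry_out:
  slide:
    - [0, 0.001, 0.03]
    - [0, 0.002, 0.056]
    - [0.01, 0.005, 0.056]
    - [0.019, 0.0075, 0.056]
    - [0.033, 0.008, 0.056]
    - [0.0475, 0.0055, 0.056]
    - [0.061, 0, 0.056]
    - [0.067, -0.004, 0.056]
  roll: [0, 0, 0, 0, 0, 0, 0, 0]
  claw: [0, 0, 0, 0, 0, 0, 0, 0]

```text
clock: 10.78
position: [489.5, 10.9, 227.6]
ee_rot: [-0.648, 0.762, -0.0, 0.001]
contact_force: [1.6, 1.5, 1.2]
gripper_width: 0.4
grasp_force: 1.2
```

Call:
carry_out:
  slide:
    - [0.006, -0.004, 0]
    - [0.012, -0.009, 0]
    - [0.0165, -0.0135, 0]
    - [0.021, -0.02, 0]
    - [0.0245, -0.0255, 0]
    - [0.0275, -0.031, 0]
    - [0.029, -0.0355, 0]
    - [0.029, -0.0355, 0]
  roll: [0, 0, 0, 0, 0, 0, 0, 0]
  claw: [0, 0, 0, 0, 0, 0, 0, 0]

```text
clock: 11.78
position: [519.8, -22.6, 227.2]
ee_rot: [-0.648, 0.762, -0.0, 0.0]
contact_force: [0.3, 0.1, -0.4]
gripper_width: -0.0
grasp_force: 0.0
```

```bash
cat > g.py <<'E'
from fit import *
j=np.array([649.1,-41,-.147])
for c in ["scene","side","wrist"]:
  p=cam(c); save(p,c+"6")
  for t,z in [('turnbar_knob',64),('board_edge',25),('board_hole',18)]:
    for r in place_of(p,t)[:1]: print(c,t,r['conf'],np.round(r['at']),tojig(j,[atz(p,r['at'],z)]).round(1))
s=read_state(); print(tojig(j,[s['position']]),s['contact_force'])
E
python3 g.py
```

```text
scene turnbar_knob 0.22 [359. 259.] [[ 26.8 -15.5]]
scene board_edge 0.83 [350. 222.] [[-102.9   45.8]]
scene board_hole 0.67 [354. 257.] [[ 0.1 -8.8]]
side turnbar_knob 0.49 [333. 207.] [[-122.4   -4. ]]
side board_edge 0.83 [331. 203.] [[-109.2   41.3]]
side board_hole 0.71 [371. 204.] [[4.6 1.5]]
wrist turnbar_knob 0.83 [271. 264.] [[-106.2   -4.3]]
[[-130.97895643   -0.58750783]] [ 0.09351945  0.63287775 -0.3957111 ]
```

The knob is at jig (-106, -4), so the bar is across at about 0.02 rad. I'll back off and rise clear for a last check.

Call:
carry_out:
  slide:
    - [0, 0.015, 0]
    - [0, 0.03, 0]
    - [0, 0.03, -0.05]
    - [0, 0.03, -0.1]
    - [0, 0.03, -0.15]
    - [0, 0.03, -0.18]
    - [0, 0.03, -0.18]
  roll: [0, 0, 0, 0, 0, 0, 0]
  claw: [0, 0, 0, 0, 0, 0, 0]

```text
clock: 13.25
position: [489.1, -17.5, 409.7]
ee_rot: [-0.648, 0.761, -0.001, 0.003]
contact_force: [0.9, 0.0, -0.6]
gripper_width: -0.0
grasp_force: 0.0
```

```bash
python3 g.py; python3 f.py s7
```

```text
scene turnbar_knob 0.75 [334. 220.] [[-112.9   -6.3]]
scene board_edge 0.92 [350. 220.] [[-107.9   48.4]]
scene board_hole 0.61 [357. 257.] [[ 2.2 -1.2]]
side turnbar_knob 0.48 [334. 205.] [[-116.1    0.5]]
side board_hole 0.97 [371. 206.] [[ 1.9 -2.9]]
wrist turnbar_knob 0.64 [270. 179.] [[-106.9   -1.9]]
wrist board_edge 0.98 [277. 211.] [[-106.4   49.3]]
wrist board_hole 0.65 [188. 171.] [[ 0.9 -2.2]]
[[-160.90358632   -0.20713515]] [ 0.8074505   0.77232729 -0.01284695]
13.9 [489.9 -17.6 407. ] [-0.3  0.4  0.2]
n 1542 slopes [-3.000e-03  3.000e-03  3.294e+01] [614.  -38.9  32.8]
```

View pics/wrist6.png

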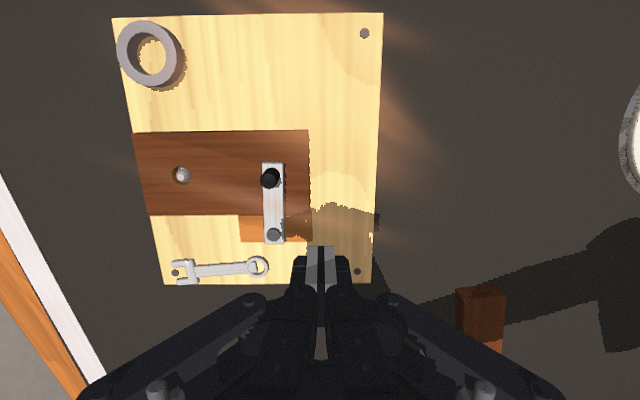

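The picture shows the bar square across the board, with the knob at (270,178). The pin is through the hole at (182,174), the board's edge is flush with the stop along row 215, and the wrench and tape look undisturbed.

```bash
python3 -c "
from bench import *
print(job_done())"
```

```text
the job is handed in; nothing more can be done
None
```

The job is handed in: the board lies flat over the pin with its edge flush on the stop bar, the turn-bar is square across it, and the arm is clear. The hand-in returned no verdict, so this rests on my last camera check.

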